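Discard the empty syringe in the hold-open pedal bin

TASK

Press the pedal of the small steel bin down until it bottoms and push it to the left (as you face the bin) into its hold-open catch so that the lid stays up by itself, let go, and put the empty syringe (the one with its plunger pushed home) from the tray into the bin. Then press the pedal free of the catch and ease it all the way back up so that the lid comes down slowly and shuts without banging. Press firmly but never stamp on the pedal or squeeze it, keep your hand off the lid, and leave the drawn-up syringe and everything else as it is.

Things in the scene. Friction and masses are not known exactly. Their poses are not given: they have to be found in the camera images.
- bin: The pedal bin, fixed to the bench: steel box on a black plinth, 200 mm deep (its x: front at -100, lid hinge at +100), 180 mm wide (its y), rim 215 mm high, walls 4 mm, inner floor 85 mm up. Origin: centre of its underside, z up. The front with the pedal faces its own -x; to someone looking at the front, its +y is to the left.
- bin_mouth (a point): Centre of the bin's open top, at rim height (215 mm). Axes as the bin's. The lid, held open at 57 to 90 degrees, leans over the +x half of the mouth, so work over the front (-x) half.
- tread (a point): The pedal's tread: steel pad 60 mm (its x; -x is away from the bin) by 96 mm (its y), 6 mm thick, a lip 9 mm high along each side edge. This point: centre of its top face, z out of the top. At rest 82 mm above the bench, 175 mm in front of the bin's origin. To be pushed from above with shut fingers. Over 40 N of contact in all (pressing, pushing, squeezing) bends the linkage.
- pedal: The pedal, tread and bar. Origin on its axle, under the bin, 22 mm up, 60 mm behind the bin's origin, 235 mm behind the tread's centre. Pushing the tread down takes 6 to 12 N at first, 3 to 8 N past 25 mm. It goes down freely for 37 mm; the bottom stop comes at 38 to 58 mm, as the slotted guide block is bolted on higher or lower (not measured: feel for the force rising steeply).
- lever (a joint): Pitch of the pedal about its axle, rad: 0 up (lid shut), growing as it is pressed; the stop is somewhere from 0.16 to 0.24, the catch holds it at 0.12 to 0.2. 0.1 rad is 23.5 mm at the tread.
- swing (a joint): Sideways swing of the pedal bar about its rear end, rad: 0 in the guide block's upright slot, growing towards the bin's +y. Only on the bottom stop, or less than 4 mm above it, does the bar pass sideways under the tooth. At 0.125 to 0.15 (tread 29 to 35 mm aside, best 32) it is under the notch; let up about 10 mm there, it stays. To free it: press to the stop, push back to 0, let rise.
- lid_angle (a joint): Lid angle, rad: 0 shut, about 1.0 to 1.6 when held open by the catch. The lid is linked to the pedal (lid = 8 x lever) and falls with it if the pedal is let go out of the catch.
- lid: The steel lid, 214 by 192 by 10 mm, origin on its hinge line at the back of the rim; its own -x runs along it to its free front edge. Not to be touched (over 3 N counts).
- empty_center (a point): Centre of the barrel of the empty syringe, which lies on the tray: barrel 17 mm across and 75 mm long along its own y, nozzle to +y; finger flange 30 mm wide at the -y end; plunger pushed home, so only 10 mm of it stands out; 100 mm long in all, 20 g. 8.5 mm above the tray floor.
- drawn_center (a point): Centre of the barrel of the drawn-up syringe, which stays: the same barrel, but the plunger stands out 55 mm; 145 mm long in all.
- tray: Steel instrument tray, 240 mm (x) by 300 mm (y), rim 18 mm high, floor 3 mm thick, origin under its centre; fixed.
- vial: Amber vial with metal cap, 24 mm across, 48 mm high, standing on the tray; stays. Origin under its centre.
- handrub: White pump bottle, 62 mm across, 170 mm high, stays. Origin under its centre.
- tape: Roll of paper tape lying flat, 72 mm across, 19 mm high, stays.
- tablets: White tablet jar, 44 mm across, 70 mm high, stays.
- marker: Marker pen, 130 mm long, lying down, stays.
- dish: Round steel bowl, 130 mm across, 45 mm high, stays.

How it is judged:
On the way, in this order (a step that is already met when the one before it is completed fails the run):
1. the pedal sits sideways in its catch and holds the lid up with nothing pressing on it (value of joint swing above 0.09 rad and value of joint lid_angle above 0.9 rad and contact force between each of the fingers, the arm and pedal below 0.3 N), for 0.3 s.
2. the empty syringe has gone into the bin, with the lid still held open by the catch (x of empty_center in the frame of bin between -0.1 and 0.1 m and y of empty_center in the frame of bin between -0.09 and 0.09 m and z of empty_center in the frame of bin between 0.08 and 0.19 m and value of joint lid_angle above 0.9 rad), for 0.2 s.
At the end, for the whole second after the job is handed in: The empty syringe lies inside the bin (its centre below 190 mm, between the walls), the pedal is out of the catch and fully up (lever below 0.01 rad, swing below 0.03 rad), and the lid is shut (below 0.05 rad) (value of joint lid_angle below 0.05 rad and value of joint lever below 0.01 rad and value of joint swing below 0.03 rad and x of empty_center in the frame of bin between -0.1 and 0.1 m and y of empty_center in the frame of bin between -0.09 and 0.09 m and z of empty_center in the frame of bin between 0.08 and 0.19 m); the robot touches nothing.
It fails at once if the pedal is stamped on or squeezed: more than 40 N between the robot and the pedal (contact force between any of the fingers, the arm and pedal above 40 N).
It fails at once if the lid is let fall: it closes faster than 2 rad/s through the last 0.6 rad (value of joint lid_angle below 0.6 rad and velocity of joint lid_angle below -2 rad/s).
It fails at once if the lid is touched by the robot with more than 3 N (contact force between any of the fingers, the arm and lid above 3 N).
It fails at once if the drawn-up syringe or another bystander is moved by more than 30 mm (distance of any of drawn_center, vial, handrub, tape, tablets, marker, dish from where it was at the start of the episode above 0.03 m).
It also fails if it takes over 72 s, if anything falls off the work surface, if the arm or the gripper's body presses on something with over 40 N, if the wrist force passes 120 N, or if a joint passes its speed limit or range.

ROBOT

A 7-joint arm with a two-finger parallel gripper is mounted at the origin on the work surface. World frame = base frame: x ahead of the robot, y to its left, z up, the work surface at z = 0. Lengths are in m, angles in rad, forces in N, time in s.
With the tool pointing down it reaches from about 0.4 to 0.875 m from the base axis. Payload 6.5 kg.
Tool frame: the origin (TCP) lies at the very end of the fingers, on their centre line; the grasp point (between the pads) lies 19 mm behind it; z points along the fingers, y is the line along which they close (so a half turn about z gives the same grasp; the last joint's range is limited). The gripper opens to 85 mm and grips with 20 to 120 N. Pads are 22 mm wide; open, the fingers measure 114 mm over their backs; the gripper's body (76 mm by 85 mm) begins 54 mm behind the grasp point. The pads swing forward as they close: fully open they stand 13 mm farther back than shut.
Start: joints at [1.04, 0.536, -0.004, 1.538, 0.003, 1.067, -0.071], TCP at [0.291, -0.581, 0.231] pointing down, gripper open.
Joint ranges: [-2.7, 2.7], [-0.37, 2.16], [-1.27, 1.26], [0.24, 2.4], [-1.31, 4.45], [0.19, 1.91], [-2.76, 2.76]. Speed limits (rad/s): [2.39, 2.39, 3.14, 3.14, 3.14, 3.14, 3.14].

INTERFACE

Orientations are given as a rotation vector (axis times angle).
In Python, from workcell import monitor, eyes, sign_off, outline_of, tip_of gives the robot as it stands.
- The arm moves only by the tool apply_moves, never from a script. Its arguments are lists of equal length, an entry for each row: "linear": the shift along the tool's x, y, z in m, a list of three; "delta_rot": the turn, a rotation vector about the tool's x, y, z in rad, a list of three. In form: {"linear": [[dx, dy, dz], ...], "delta_rot": [[ax, ay, az], ...]}. A call has 1 to 8 rows; each row shifts and turns the commanded pose from where the row before left it, along the tool's axes as they then stand; what a row does not reach is not made up. A row lasts 1/12 s, in which the tool goes at most 41.7 mm and 7.16 degrees, less where a joint would pass 70% of its speed; a pose out of reach is approached as far as the arm can. A call with a gripper value outside its range is refused whole. "hand" is the opening, from 0 (shut) to 1 (fully open), set as the call begins (left out, the last holds). The fingers move at their own pace and stop on an object; the grip force is fixed at half the most. Time passes only in rows, so rows that do not move let the fingers close. It gives the time, the measured TCP pose, the force, the opening and the grip force at its end, in the units of the state.
- monitor.sense(): the state, without advancing time (a new reading comes with each control period).
- eyes.read_camera(name): name is "side" or "top" or "wrist"; returns a dict with "pixels" (384x512x3 uint8, red, green, blue), "intrinsics" (3x3 intrinsics, pixels), "k1" (the pictures are not rectified: a ray, as slopes to the right and down, at radius r is drawn at 1 + k1 r^2 times it, then the intrinsics apply), "xyz" and "attitude" of the camera in the world; the wrist camera has in their place "hand_eye" (4x4, takes a point from camera to tool coordinates, whose origin is the TCP and whose axes are the flange's). Camera axes: x right, y down, z forward; pixel columns grow to the right and rows downward; lengths in m; the calibration is good to about 2 mm. A picture is of the moment at which its call begins: read the wrist's pose just before it. There is no depth.
- sign_off(): hands the job in; it is judged then, once.
Trained networks look in the newest picture that a camera, given by its name, has taken for a name from the list of things; names that differ only in an ending like _2 or _b are one class to them, and where a whole thing is asked for, a point or a joint stands for the part that bears it (a point fixed in the world has none). Each returns a list of dicts, best first, with "score" (0 to 1); they miss things now and then, are a little off and sometimes report something else, mostly with a low value. They report only what shows in the picture. A call takes as long as a camera call.
- outline_of(camera, query): "region" (384x512 bool, what is visible of it) and "centre" ([column, row] in pixels, amid what is visible of it).
- tip_of(camera, query): "centre" ([column, row] in pixels: a listed point, or the origin of a listed thing).
The state is a dict: "time_s": time; "joints": joint angles; "qvel": joint speeds; "effort": joint torques, N m; "tcp_pos": TCP position; "tool_rot": TCP orientation; "force": force on the tool from outside, world axes, zero at the start; "wrist_torque": the same for the moment, N m; "width": finger opening in m; "gripper_force": force on a finger pad.
Only numpy, scipy, OpenCV 4.12 (cv2) and the standard library are available. Lean on these libraries where they do the work, as an engineer would, in place of code of your own. Each camera call takes 0.05 s, during which the arm holds its last target. There are 200 camera calls.

## Working session

There is one attempt and no reset: what is moved stays moved. The work goes in short steps, Python scripts to look and compute and a tool call to move; the robot and the scene stay as the last step left them, time stands still between calls to the robot, and variables do not carry over. Pictures are saved under pics/ and viewed, at most 10 in all, crops included, and the job is handed in when it is done.

Besides the shell and the picture viewer there is one more tool, called as name(argument=value, ...), one argument or row to a line, values as JSON. apply_moves: Moves the arm, as the interface text tells. Its arguments: {"type":"object","properties":{"linear":{"type":"array","items":{"type":"array","items":{"type":"number"}}},"delta_rot":{"type":"array","items":{"type":"array","items":{"type":"number"}}},"hand":{"type":"number"}},"required":["linear","delta_rot"]}

```bash
ls; mkdir -p pics; cat > h.py <<'E'
import numpy as np, cv2
from scipy.spatial.transform import Rotation as R
from workcell import monitor, eyes, sign_off, outline_of, tip_of
def cam(name):
    s=monitor.sense(); c=eyes.read_camera(name)
    if name=='wrist':
        T=np.eye(4); T[:3,:3]=R.from_rotvec(s['tool_rot']).as_matrix(); T[:3,3]=s['tcp_pos']
        T=T@np.array(c['hand_eye'])
        c['P'],c['M']=T[:3,3],T[:3,:3]
    else:
        c['P']=np.array(c['xyz']); a=np.array(c['attitude'])
        c['M']=a if a.shape==(3,3) else R.from_rotvec(a).as_matrix()
    return c
def ray(c,px):
    K=np.array(c['intrinsics']); k=c['k1']
    d=np.array([(px[0]-K[0,2])/K[0,0],(px[1]-K[1,2])/K[1,1]]); u=d.copy()
    for _ in range(30): u=d/(1+k*(u@u))
    return c['M']@np.array([u[0],u[1],1])
def at_z(c,px,z):
    r=ray(c,px); return c['P']+r*(z-c['P'][2])/r[2]
def tri(*cp):
    A=np.zeros((3,3));b=np.zeros(3)
    for c,px in cp:
        r=ray(c,px); r/=np.linalg.norm(r); Q=np.eye(3)-np.outer(r,r); A+=Q;b+=Q@c['P']
    p=np.linalg.solve(A,b)
    e=[np.linalg.norm(np.cross(ray(c,px)/np.linalg.norm(ray(c,px)),p-c['P'])) for c,px in cp]
    return p,e
def proj(c,p):
    q=c['M'].T@(np.array(p)-c['P']); u=q[:2]/q[2]; u=u*(1+c['k1']*(u@u)); K=np.array(c['intrinsics'])
    return np.array([K[0,0]*u[0]+K[0,2],K[1,1]*u[1]+K[1,2]])
def save(c,n): cv2.imwrite('pics/'+n,c['pixels'][:,:,::-1])
E
python3 - <<'E'
from h import *
np.set_printoptions(precision=3,suppress=True)
s=monitor.sense(); print(s)
C={}
for n in ('side','top'):
    C[n]=cam(n); save(C[n],n+'0.png'); print(n,C[n]['P'],C[n]['M'][:,2])
    C[n]['tips']={}
    for q in ('bin','bin_mouth','tread','pedal','empty_center','drawn_center','tray','vial','handrub','lid','dish'):
        t=tip_of(n,q)
        if t:
            C[n]['tips'][q]=t[0]['centre']; print(n,q,[(np.round(x['centre']),round(x['score'],2)) for x in t[:3]])
for q in C['side']['tips']:
    if q in C['top']['tips']: print(q,*tri(*[(C[n],C[n]['tips'][q]) for n in C]))
im=np.hstack([C['side']['pixels'],C['top']['pixels']])
E
```

```text
pics
{'time_s': 0.0, 'joints': array([ 1.04 ,  0.537, -0.004,  1.539,  0.003,  1.067, -0.071]), 'qvel': array([ 0.001,  0.001, -0.001,  0.001,  0.001, -0.   ,  0.001]), 'effort': array([ -0.001, -58.341,   1.048, -25.911,   0.012,   0.009,   0.   ]), 'tcp_pos': array([ 0.291, -0.58 ,  0.23 ]), 'tool_rot': array([-3.055, -0.723,  0.001]), 'force': array([-0.067,  0.07 , -0.591]), 'wrist_torque': array([ 0.021, -0.006,  0.011]), 'gripper_force': 0.0, 'width': 0.08517783157375308}
side [0.041 0.396 0.957] [ 0.559 -0.242 -0.793]
side bin [(array([234., 231.]), 0.9), (array([290., 168.]), 0.3)]
side bin_mouth [(array([229., 188.]), 0.81), (array([342., 160.]), 0.73), (array([394., 206.]), 0.43)]
side tread [(array([293., 202.]), 0.91)]
side empty_center [(array([393., 209.]), 0.48)]
side drawn_center [(array([368., 190.]), 0.46)]
side tray [(array([374., 200.]), 0.61)]
side vial [(array([363., 236.]), 0.63)]
side handrub [(array([291., 167.]), 0.64)]
side lid [(array([190., 194.]), 0.89), (array([362., 236.]), 0.48)]
side dish [(array([138., 276.]), 0.6)]
top [0.504 0.156 1.294] [ 0.083 -
[... 609 characters left out ...]
]
empty_center [ 0.489 -0.282  0.015] [np.float64(0.007673529842419589), np.float64(0.007673529842419661)]
drawn_center [ 0.577 -0.256  0.021] [np.float64(0.002173918843689867), np.float64(0.0021739188436899815)]
tray [ 0.541 -0.263  0.004] [np.float64(0.005185845419131386), np.float64(0.005185845419131421)]
vial [ 0.438 -0.144  0.008] [np.float64(0.002208723265962298), np.float64(0.0022087232659622476)]
handrub [ 0.757 -0.053  0.031] [np.float64(0.0017293868511337636), np.float64(0.0017293868511338395)]
lid [0.609 0.321 0.237] [np.float64(0.0010260787802122248), np.float64(0.0010260787802121593)]
dish [ 0.585  0.529 -0.023] [np.float64(0.009752815916254414), np.float64(0.00975281591625448)]
```

View pics/top0.png

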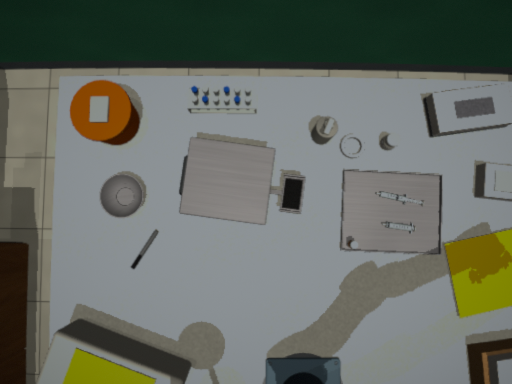

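View pics/side0.png

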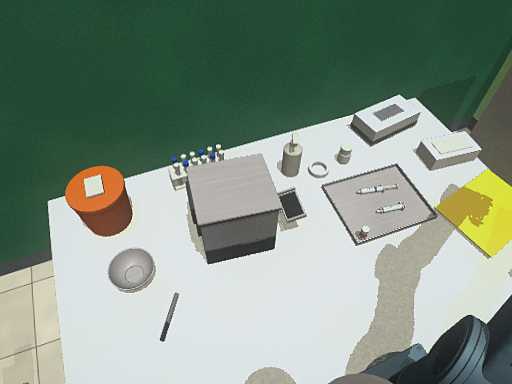

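The top view shows the bin with its lid at (228,180), its front facing right, and the tread at (291,193). The tray is at (392,211), with the drawn-up syringe at (398,198) and the empty one at (398,227). The side view agrees.

```bash
python3 - <<'E'
from h import *
np.set_printoptions(precision=3,suppress=True)
def outl(n,q): 
    o=outline_of(n,q); 
    return o
C={n:cam(n) for n in('top','side')}
for n in C:
  for q,z in (('lid',.222),('tread',.085),('empty_center',.012),('drawn_center',.012)):
    for o in outl(n,q)[:2]:
        ys,xs=np.nonzero(o['region'])
        P=np.array([at_z(C[n],(x,y),z)[:2] for x,y in zip(xs,ys)])
        r=cv2.minAreaRect(P.astype(np.float32)*1000)
        print(n,q,round(o['score'],2),len(xs),np.round(o['centre']),'mean',P.mean(0),'rect',np.round(r[0]),np.round(r[1]),round(r[2],1))
E
```

```text
top lid 0.77 6839 [225. 181.] mean [0.606 0.214] rect [607. 216.] [222. 192.] 82.5
top tread 0.94 899 [292. 193.] mean [0.582 0.042] rect [585.  55.] [ 93. 109.] 83.1
top tread 0.38 149 [143. 248.] mean [0.429 0.446] rect [428. 447.] [ 12. 115.] 58.1
top empty_center 0.56 200 [397. 227.] mean [ 0.492 -0.285] rect [ 490. -284.] [101.  24.] 84.9
top drawn_center 0.72 284 [398. 196.] mean [ 0.577 -0.287] rect [ 577. -292.] [145.  30.] 83.9
side lid 0.84 4920 [229. 187.] mean [0.6   0.216] rect [607. 215.] [223. 196.] 82.1
side tread 0.68 670 [292. 205.] mean [0.581 0.037] rect [586.  41.] [ 72. 121.] 83.2
side empty_center 0.74 82 [393. 206.] mean [ 0.493 -0.291] rect [ 493. -291.] [89. 15.] 81.3
side empty_center 0.67 652 [293. 205.] mean [0.628 0.006] rect [632.   9.] [ 72. 134.] 81.3
side drawn_center 0.75 173 [369. 188.] mean [ 0.579 -0.285] rect [ 576. -293.] [142.  30.] 71.6
```

```bash
cat >> h.py <<'E'
def yaw_now(): 
    m=R.from_rotvec(monitor.sense()['tool_rot']).as_matrix(); return np.degrees(np.arctan2(m[1,0],m[0,0])), m
def plan(target,yaw=None,vmax=.04,wmax=.12):
    "rows in tool axes to a world target, turning to world yaw of tool x"
    s=monitor.sense(); y0,m=yaw_now(); d=np.array(target)-s['tcp_pos']
    a=0 if yaw is None else -np.radians((yaw-y0+180)%360-180)
    n=int(max(np.ceil(np.linalg.norm(d)/vmax),np.ceil(abs(a)/wmax),1))
    for i in range(n):
        print((m.T@d/n).round(4).tolist(),[0,0,round(a/n,4)]); m=m@R.from_rotvec([0,0,a/n]).as_matrix()
E
python3 -c "
from h import *
print(yaw_now()); plan([.49,-.285,.23],83)"
```

```text
(np.float64(26.633712561587714), array([[ 8.93890622e-01,  4.48285126e-01, -3.59687983e-05],
       [ 4.48285126e-01, -8.93890623e-01, -1.42497688e-05],
       [-3.85401309e-05, -3.38654252e-06, -9.99999999e-01]]))
[0.0345, -0.0195, 0.0001] [0, 0, np.float64(-0.1093)]
[0.0364, -0.0156, 0.0001] [0, 0, np.float64(-0.1093)]
[0.0379, -0.0116, 0.0001] [0, 0, np.float64(-0.1093)]
[0.0389, -0.0074, 0.0001] [0, 0, np.float64(-0.1093)]
[0.0395, -0.0031, 0.0001] [0, 0, np.float64(-0.1093)]
[0.0396, 0.0013, 0.0001] [0, 0, np.float64(-0.1093)]
[0.0392, 0.0056, 0.0001] [0, 0, np.float64(-0.1093)]
[0.0384, 0.0098, 0.0001] [0, 0, np.float64(-0.1093)]
[0.0371, 0.0139, 0.0001] [0, 0, np.float64(-0.1093)]
```

apply_moves(
  linear=[
    [0.034,-0.019,0],
    [0.036,-0.016,0],
    [0.038,-0.012,0],
    [0.039,-0.007,0],
    [0.04,-0.003,0],
    [0.04,0.001,0],
    [0.039,0.006,0],
    [0.038,0.01,0],
  ],
  delta_rot=[
    [0,0,-0.11],
    [0,0,-0.11],
    [0,0,-0.11],
    [0,0,-0.11],
    [0,0,-0.11],
    [0,0,-0.11],
    [0,0,-0.11],
    [0,0,-0.11],
  ],
  hand=0,
)

```text
time_s: 2.37
tcp_pos: [0.4683, -0.3162, 0.2316]
tool_rot: [2.452, 1.963, 0.0]
force: [1.3, 0.8, -0.4]
width: -0.0001
gripper_force: 0.0
```

apply_moves(
  linear=[
    [0.037,0.014,0],
    [0,0,0],
    [0,0,0],
  ],
  delta_rot=[
    [0,0,-0.1],
    [0,0,0],
    [0,0,0],
  ],
)

```text
time_s: 2.62
tcp_pos: [0.491, -0.2821, 0.2315]
tool_rot: [-2.351, -2.083, -0.002]
force: [-0.6, -1.1, -0.3]
width: -0.0
gripper_force: 0.0
```

```bash
python3 - <<'E'
from h import *
np.set_printoptions(precision=3,suppress=True)
s=monitor.sense();print(s['time_s'],s['tcp_pos'],s['width'],s['force'],yaw_now()[0])
c=cam('wrist'); save(c,'w0.png'); print(c['P'],c['M'][:,2])
T=cam('top')
for q in('empty_center','drawn_center','vial','tread'):
    w=tip_of('wrist',q); t=tip_of('top',q); o=outline_of('wrist',q)
    print(q,[(x['centre'],x['score']) for x in w[:2]])
    if w: print(at_z(c,w[0]['centre'],.0115))
    if w and t: print(tri((c,w[0]['centre']),(T,t[0]['centre'])))
    if o:
        ys,xs=np.nonzero(o[0]['region'])
        P=np.array([at_z(c,(x,y),.0115)[:2] for x,y in zip(xs,ys)]); r=cv2.minAreaRect(P.astype(np.float32)*1000); print(o[0]['score'],P.mean(0),r)
E
```

```text
2.6167 [ 0.491 -0.282  0.232] -1.2859256067144282e-05 [-0.576 -1.057 -0.27 ] 83.0847648454543
[ 0.5   -0.209  0.375] [-0.033 -0.286 -0.958]
empty_center [([260.5, 160.3], 0.85)]
[ 0.495 -0.284  0.012]
(array([0.523, 0.062, 1.683]), [np.float64(0.0049038692315528975), np.float64(0.004903869231552817)])
0.74 [ 0.493 -0.287] ((491.5560302734375, -284.37066650390625), (102.5196304321289, 29.925931930541992), 83.87040710449219)
drawn_center [([340.1, 138.3], 0.94)]
[ 0.585 -0.27   0.012]
(array([ 0.588, -0.273,  0.005]), [np.float64(0.0022631853495952785), np.float64(0.002263185349595218)])
0.63 [ 0.578 -0.283] ((575.4927368164062, -290.51318359375), (147.8568115234375, 29.89042854309082), 83.71884155273438)
vial [([191.2, 32.6], 0.75)]
[ 0.44  -0.144  0.012]
(array([ 0.444, -0.144,  0.018]), [np.float64(0.0028091090723062337), np.float64(0.0028091090723063304)])
0.58 [ 0.436 -0.138] ((436.3330383300781, -137.87295532226562), (23.498918533325195, 36.331302642822266), 38.5753288269043)
tread []
```

```bash
python3 -c "
from h import *
plan([.56,.042,.20],-7.5)"
```

```text
[0.0238, 0.0021, 0.0022] [0, 0, np.float64(0.1125)]
[0.0239, -0.0006, 0.0022] [0, 0, np.float64(0.1125)]
[0.0237, -0.0033, 0.0022] [0, 0, np.float64(0.1125)]
[0.0231, -0.0059, 0.0022] [0, 0, np.float64(0.1125)]
[0.0223, -0.0085, 0.0022] [0, 0, np.float64(0.1125)]
[0.0212, -0.0109, 0.0022] [0, 0, np.float64(0.1125)]
[0.0199, -0.0133, 0.0022] [0, 0, np.float64(0.1125)]
[0.0183, -0.0154, 0.0022] [0, 0, np.float64(0.1125)]
[0.0164, -0.0174, 0.0022] [0, 0, np.float64(0.1125)]
[0.0144, -0.0191, 0.0022] [0, 0, np.float64(0.1125)]
[0.0121, -0.0206, 0.0022] [0, 0, np.float64(0.1125)]
[0.0097, -0.0218, 0.0022] [0, 0, np.float64(0.1125)]
[0.0072, -0.0228, 0.0022] [0, 0, np.float64(0.1125)]
[0.0046, -0.0234, 0.0022] [0, 0, np.float64(0.1125)]
```

apply_moves(
  linear=[
    [0.024,0.002,0.002],
    [0.024,-0.001,0.002],
    [0.024,-0.003,0.002],
    [0.023,-0.006,0.002],
    [0.022,-0.008,0.002],
    [0.021,-0.011,0.002],
    [0.02,-0.013,0.002],
    [0.018,-0.015,0.002],
  ],
  delta_rot=[
    [0,0,0.113],
    [0,0,0.113],
    [0,0,0.113],
    [0,0,0.113],
    [0,0,0.113],
    [0,0,0.113],
    [0,0,0.113],
    [0,0,0.113],
  ],
)

```text
time_s: 3.98
tcp_pos: [0.5304, -0.0976, 0.2153]
tool_rot: [3.03, 0.831, 0.0]
force: [0.1, 0.2, -0.1]
width: 0.0
gripper_force: 0.0
```

apply_moves(
  linear=[
    [0.016,-0.017,0.002],
    [0.014,-0.019,0.002],
    [0.012,-0.021,0.002],
    [0.01,-0.022,0.002],
    [0.007,-0.023,0.002],
    [0.005,-0.023,0.002],
    [0,0,0],
    [0,0,0],
  ],
  delta_rot=[
    [0,0,0.113],
    [0,0,0.113],
    [0,0,0.113],
    [0,0,0.113],
    [0,0,0.113],
    [0,0,0.113],
    [0,0,0],
    [0,0,0],
  ],
)

```text
time_s: 4.65
tcp_pos: [0.5608, 0.0426, 0.2031]
tool_rot: [-3.134, 0.209, 0.0]
force: [-0.0, 0.1, 0.3]
width: 0.0003
gripper_force: 0.0
```

```bash
python3 - <<'E'
from h import *
np.set_printoptions(precision=3,suppress=True)
s=monitor.sense();print(s['time_s'],s['tcp_pos'],s['force'],yaw_now()[0])
c=cam('wrist'); print(c['P'],c['M'][:,2])
w=tip_of('wrist','tread'); o=outline_of('wrist','tread')
print(w)
if w: print(at_z(c,w[0]['centre'],.082))
for x in o[:1]:
    ys,xs=np.nonzero(x['region']); h=cv2.convexHull(np.stack([xs,ys],1).astype(np.int32))[:,0]
    P=np.array([at_z(c,p,.087)[:2] for p in h]); print(x['score'],len(xs),cv2.minAreaRect(P.astype(np.float32)*1000))
im=c['pixels'].copy()
ex=np.array([.1305,.991]);ey=np.array([-.991,.1305])
for a,b in((30,48),(30,-48),(-30,-48),(-30,48),(0,0)):
    p=np.array([.585,.049])+a/1000*ex+b/1000*ey; q=proj(c,[*p,.085]); cv2.circle(im,tuple(int(v) for v in q),2,(255,0,0),-1)
q=proj(c,s['tcp_pos']);cv2.circle(im,tuple(int(v) for v in q),3,(0,255,0),-1)
c['pixels']=im; save(c,'w1.png')
E
```

```text
4.65 [0.561 0.043 0.203] [-0.001  0.053  0.338] -7.61540876016869
[0.634 0.033 0.346] [-0.287  0.038 -0.957]
[{'centre': [260.1, 153.5], 'score': 0.88}]
[0.585 0.037 0.082]
0.7 10224 ((583.6077880859375, 59.55475997924805), (101.28089141845703, 109.6122817993164), 82.72532653808594)
```

View pics/w1.png

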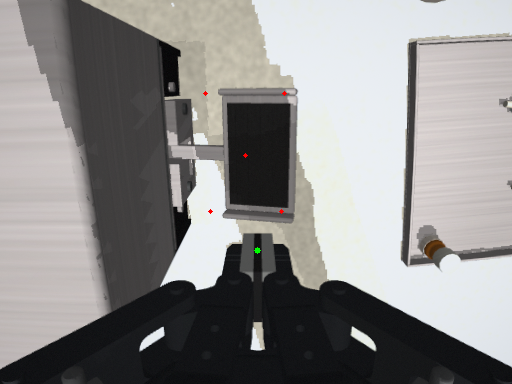

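The red marks (tread predicted from the lid) sit about 11 mm too close to the bin. The real tread is centred at pixel (260,154), which is world (0.585, 0.037), with lips at rows 91 and 215. I will press at bin-y +24, beside the left lip.

apply_moves(
  linear=[
    [0,0.01,0.02],
    [0,0,0.03],
    [0,0,0.03],
    [0,0,0.023],
    [0,0,0],
    [0,0,0],
  ],
  delta_rot=[
    [0,0,0],
    [0,0,0],
    [0,0,0],
    [0,0,0],
    [0,0,0],
    [0,0,0],
  ],
)

```text
time_s: 5.3
tcp_pos: [0.5587, 0.0295, 0.0999]
tool_rot: [3.133, -0.217, -0.003]
force: [1.2, -0.6, 0.5]
width: -0.0002
gripper_force: 0.0
```

apply_moves(
  linear=[
    [0,0,0.004],
    [0,0,0.004],
    [0,0,0.004],
    [0,0,0.003],
    [0,0,0.003],
    [0,0,0],
  ],
  delta_rot=[
    [0,0,0],
    [0,0,0],
    [0,0,0],
    [0,0,0],
    [0,0,0],
    [0,0,0],
  ],
)

```text
time_s: 5.8
tcp_pos: [0.5605, 0.0299, 0.0831]
tool_rot: [3.133, -0.216, 0.003]
force: [-0.4, -2.1, 10.0]
width: 0.0002
gripper_force: 4.5
```

apply_moves(
  linear=[
    [0,0,0.004],
    [0,0,0.004],
    [0,0,0.004],
    [0,0,0.004],
    [0,0,0.004],
    [0,0,0.004],
    [0,0,0.004],
    [0,0,0.002],
  ],
  delta_rot=[
    [0,0,0],
    [0,0,0],
    [0,0,0],
    [0,0,0],
    [0,0,0],
    [0,0,0],
    [0,0,0],
    [0,0,0],
  ],
)

```text
time_s: 6.47
tcp_pos: [0.5603, 0.0287, 0.053]
tool_rot: [3.132, -0.217, 0.002]
force: [-1.4, -4.8, 8.2]
width: -0.0001
gripper_force: 3.4
```

apply_moves(
  linear=[
    [0,0,0.002],
    [0,0,0.002],
    [0,0,0.002],
    [0,0,0],
  ],
  delta_rot=[
    [0,0,0],
    [0,0,0],
    [0,0,0],
    [0,0,0],
  ],
)

```text
time_s: 6.8
tcp_pos: [0.5601, 0.0293, 0.0468]
tool_rot: [3.133, -0.217, 0.002]
force: [-1.1, -3.6, 5.0]
width: -0.0
gripper_force: 2.6
```

apply_moves(
  linear=[
    [0,0,0.002],
    [0,0,0.002],
    [0,0,0],
  ],
  delta_rot=[
    [0,0,0],
    [0,0,0],
    [0,0,0],
  ],
)

```text
time_s: 7.05
tcp_pos: [0.5599, 0.0296, 0.0427]
tool_rot: [3.133, -0.216, 0.001]
force: [0.3, -2.7, 3.9]
width: -0.0002
gripper_force: 2.1
```

apply_moves(
  linear=[
    [0,0,0.002],
    [0,0,0],
  ],
  delta_rot=[
    [0,0,0],
    [0,0,0],
  ],
)

```text
time_s: 7.22
tcp_pos: [0.5597, 0.0301, 0.0406]
tool_rot: [3.133, -0.216, 0.001]
force: [-0.0, -2.2, 3.4]
width: 0.0003
gripper_force: 1.7
```

apply_moves(
  linear=[
    [0,0,0.002],
    [0,0,0],
  ],
  delta_rot=[
    [0,0,0],
    [0,0,0],
  ],
)

```text
time_s: 7.38
tcp_pos: [0.5596, 0.0305, 0.0384]
tool_rot: [3.134, -0.215, 0.0]
force: [0.6, -2.5, 3.1]
width: 0.0001
gripper_force: 1.4
```

apply_moves(
  linear=[
    [0,0,0.002],
    [0,0,0],
  ],
  delta_rot=[
    [0,0,0],
    [0,0,0],
  ],
)

```text
time_s: 7.55
tcp_pos: [0.5595, 0.0309, 0.0363]
tool_rot: [-3.134, 0.215, -0.0]
force: [-0.8, -1.8, 1.6]
width: -0.0004
gripper_force: 1.1
```

apply_moves(
  linear=[
    [0,0,0.002],
    [0,0,0],
  ],
  delta_rot=[
    [0,0,0],
    [0,0,0],
  ],
)

```text
time_s: 7.72
tcp_pos: [0.5594, 0.0311, 0.0342]
tool_rot: [-3.134, 0.215, 0.0]
force: [-0.2, -2.0, 2.1]
width: -0.0002
gripper_force: 0.8
```

apply_moves(
  linear=[
    [0,0,0.002],
    [0,0,0],
  ],
  delta_rot=[
    [0,0,0],
    [0,0,0],
  ],
)

```text
time_s: 7.88
tcp_pos: [0.5599, 0.031, 0.0328]
tool_rot: [-3.134, 0.215, -0.001]
force: [-0.8, -2.2, 6.5]
width: 0.0002
gripper_force: 2.9
```

apply_moves(
  linear=[
    [0,0,0.001],
    [0,0,0],
  ],
  delta_rot=[
    [0,0,0],
    [0,0,0],
  ],
)

```text
time_s: 8.05
tcp_pos: [0.5599, 0.031, 0.0326]
tool_rot: [-3.134, 0.215, -0.001]
force: [-3.6, -1.6, 15.9]
width: -0.0003
gripper_force: 7.8
```

apply_moves(
  linear=[
    [-0.003,0,0],
    [-0.003,0,0],
    [-0.003,0,0],
    [0,0,0],
  ],
  delta_rot=[
    [0,0,0],
    [0,0,0],
    [0,0,0],
    [0,0,0],
  ],
)

```text
time_s: 8.38
tcp_pos: [0.5532, 0.0327, 0.0328]
tool_rot: [-3.133, 0.215, -0.009]
force: [1.4, -1.0, 10.1]
width: -0.0002
gripper_force: 4.6
```

apply_moves(
  linear=[
    [-0.003,0,0],
    [-0.003,0,0],
    [-0.003,0,0],
    [0,0,0],
  ],
  delta_rot=[
    [0,0,0],
    [0,0,0],
    [0,0,0],
    [0,0,0],
  ],
)

```text
time_s: 8.72
tcp_pos: [0.5449, 0.0349, 0.033]
tool_rot: [-3.132, 0.214, -0.011]
force: [3.2, 0.1, 10.0]
width: -0.0002
gripper_force: 4.7
```

apply_moves(
  linear=[
    [-0.003,0,0],
    [-0.003,0,0],
    [-0.003,0,0],
    [0,0,0],
  ],
  delta_rot=[
    [0,0,0],
    [0,0,0],
    [0,0,0],
    [0,0,0],
  ],
)

```text
time_s: 9.05
tcp_pos: [0.5368, 0.0373, 0.0332]
tool_rot: [-3.13, 0.212, -0.013]
force: [4.4, 2.3, 10.2]
width: 0.0001
gripper_force: 4.7
```

```bash
python3 - <<'E'
from h import *
np.set_printoptions(precision=4,suppress=True)
c=cam('wrist'); save(c,'w2.png'); s=monitor.sense(); print(s['tcp_pos'],s['force'],s['wrist_torque'])
print(tip_of('wrist','tread'))
E
```

```text
[0.5368 0.0373 0.0332] [3.8018 2.6243 9.6166] [ 0.6801 -0.857  -0.0027]
[{'centre': [258.6, 205.0], 'score': 0.87}]
```

View pics/w2.png

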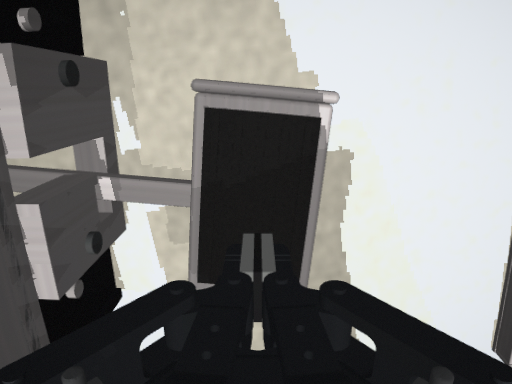

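The pedal bar has swung: the tread now sits turned at (259,200), with the fingers still on it.

```bash
python3 - <<'E'
from h import *
np.set_printoptions(precision=4,suppress=True)
c=cam('wrist')
ex=np.array([.1305,.991]);ey=np.array([-.991,.1305]); t0=np.array([.585,.037])
for px in([258.6,205],):
    p=at_z(c,px,.034)[:2]-t0; print(p@ex,p@ey)
s=monitor.sense(); p=s['tcp_pos'][:2]-t0; print('tcp',p@ex,p@ey)
for px in ([265,92],[327,97],[195,84]):  # far lip inner/top
    p=at_z(c,px,.040)[:2]-t0; print(p@ex,p@ey)
E
```

```text
-0.006765887087107264 0.02462151901379247
tcp -0.005982647908068644 0.047816448291626505
-0.009418970581102148 -0.02508323257903728
-0.03433052971574216 -0.023186265940201855
0.018470729596287747 -0.02836447238014008
```

apply_moves(
  linear=[
    [-0.003,0,0],
    [-0.003,0,0],
    [-0.003,0,0],
    [0,0,0],
    [0,0,0],
  ],
  delta_rot=[
    [0,0,0],
    [0,0,0],
    [0,0,0],
    [0,0,0],
    [0,0,0],
  ],
)

```text
time_s: 9.62
tcp_pos: [0.5286, 0.0392, 0.0334]
tool_rot: [-3.129, 0.212, -0.015]
force: [4.0, 4.3, 10.5]
width: -0.0001
gripper_force: 5.3
```

```bash
python3 - <<'E'
from h import *
np.set_printoptions(precision=4,suppress=True)
c=cam('wrist')
ex=np.array([.1305,.991]);ey=np.array([-.991,.1305]); t0=np.array([.585,.037])
w=tip_of('wrist','tread'); print(w)
p=at_z(c,w[0]['centre'],.034)[:2]-t0; print(p@ex,p@ey)
s=monitor.sense(); p=s['tcp_pos'][:2]-t0; print('tcp',s['tcp_pos'],p@ex,p@ey, s['force'])
# far-lip edge near (265,~92): detect edge shift versus previous via phase
g0=cv2.imread('pics/w2.png',0)[40:200,190:340].astype(np.float32);g1=cv2.cvtColor(c['pixels'],cv2.COLOR_RGB2GRAY)[40:200,190:340].astype(np.float32)
print(cv2.phaseCorrelate(g0,g1))
E
```

```text
[{'centre': [256.5, 201.1], 'score': 0.71}]
-0.0049875473201460765 0.031188960308087234
tcp [0.5286 0.0392 0.0334] -0.005198915715480376 0.05617300016395183 [ 4.5925  4.3235 10.2413]
((2.285430581249358, -0.4644713654491426), 0.4084033939043681)
```

apply_moves(
  linear=[
    [0,0,-0.003],
    [0,0,-0.003],
    [0,0,-0.003],
    [0,0,-0.003],
    [0,0,0],
  ],
  delta_rot=[
    [0,0,0],
    [0,0,0],
    [0,0,0],
    [0,0,0],
    [0,0,0],
  ],
)

```text
time_s: 10.13
tcp_pos: [0.5234, 0.0355, 0.0436]
tool_rot: [3.134, -0.215, -0.001]
force: [1.9, 1.5, 3.0]
width: -0.0003
gripper_force: 1.8
```

apply_moves(
  linear=[
    [0,0,-0.002],
    [0,0,-0.002],
    [0,0,-0.002],
    [0,0,0],
  ],
  delta_rot=[
    [0,0,0],
    [0,0,0],
    [0,0,0],
    [0,0,0],
  ],
)

```text
time_s: 10.47
tcp_pos: [0.5235, 0.0353, 0.0493]
tool_rot: [3.134, -0.216, -0.001]
force: [0.7, -0.9, -0.7]
width: 0.0001
gripper_force: 0.0
```

apply_moves(
  linear=[
    [0,0,-0.01],
    [0,0,-0.03],
    [0,0,-0.04],
    [0,0,-0.04],
    [0,0,-0.02],
    [0,0,0],
    [0,0,0],
  ],
  delta_rot=[
    [0,0,0],
    [0,0,0],
    [0,0,0],
    [0,0,0],
    [0,0,0],
    [0,0,0],
    [0,0,0],
  ],
)

```text
time_s: 11.05
tcp_pos: [0.5245, 0.0357, 0.1908]
tool_rot: [-3.134, 0.215, -0.004]
force: [-0.5, -0.3, -0.4]
width: -0.0002
gripper_force: 0.0
```

```bash
python3 - <<'E'
from h import *
np.set_printoptions(precision=4,suppress=True)
c=cam('side'); save(c,'s3.png');t=cam('top'); w=cam('wrist')
ex=np.array([.1305,.991]);ey=np.array([-.991,.1305]); t0=np.array([.585,.037])
q=tip_of('wrist','tread'); print(q); 
if q: p=at_z(w,q[0]['centre'],.045)[:2]-t0; print(p@ex,p@ey)
for n,cc in(('side',c),('top',t)):
  for l in outline_of(n,'lid')[:1]: print(n,l['centre'],l['score'])
cv2.imwrite('pics/cmb.png',np.hstack([c['pixels'],t['pixels']])[60:320,100:1024:1][:,:,::-1][:, :800])
E
```

```text
[{'centre': [251.6, 142.7], 'score': 0.94}]
-0.005011353973402387 0.03204624584022976
side [233.5, 202.4] 0.75
top [186.2, 168.5] 0.86
```

View pics/cmb.png

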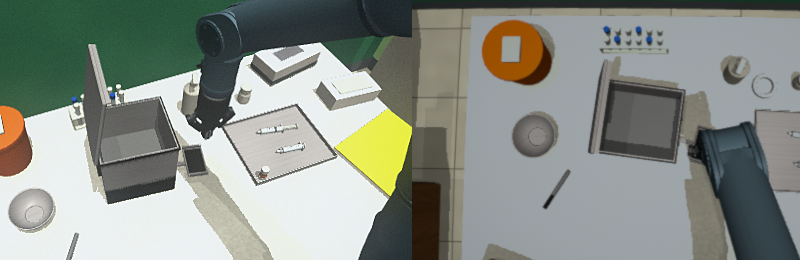

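The side and top view show the lid held nearly upright, the bin open and the tread aside with nothing on it. On to the syringe.

```bash
python3 -c "
from h import *
plan([.493,-.285,.16],84)"
```

```text
[0.001, 0.023, 0.002] [0, 0, np.float64(-0.1145)]
[-0.0016, 0.0229, 0.002] [0, 0, np.float64(-0.1145)]
[-0.0042, 0.0226, 0.002] [0, 0, np.float64(-0.1145)]
[-0.0068, 0.022, 0.002] [0, 0, np.float64(-0.1145)]
[-0.0092, 0.0211, 0.002] [0, 0, np.float64(-0.1145)]
[-0.0116, 0.0199, 0.002] [0, 0, np.float64(-0.1145)]
[-0.0138, 0.0184, 0.002] [0, 0, np.float64(-0.1145)]
[-0.0158, 0.0167, 0.002] [0, 0, np.float64(-0.1145)]
[-0.0176, 0.0148, 0.002] [0, 0, np.float64(-0.1145)]
[-0.0192, 0.0127, 0.002] [0, 0, np.float64(-0.1145)]
[-0.0205, 0.0104, 0.002] [0, 0, np.float64(-0.1145)]
[-0.0216, 0.008, 0.002] [0, 0, np.float64(-0.1145)]
[-0.0223, 0.0055, 0.002] [0, 0, np.float64(-0.1145)]
[-0.0228, 0.0029, 0.002] [0, 0, np.float64(-0.1145)]
```

apply_moves(
  linear=[
    [0.001,0.023,0.002],
    [-0.002,0.023,0.002],
    [-0.004,0.023,0.002],
    [-0.007,0.022,0.002],
    [-0.009,0.021,0.002],
    [-0.012,0.02,0.002],
    [-0.014,0.018,0.002],
    [-0.016,0.017,0.002],
  ],
  delta_rot=[
    [0,0,-0.1145],
    [0,0,-0.1145],
    [0,0,-0.1145],
    [0,0,-0.1145],
    [0,0,-0.1145],
    [0,0,-0.1145],
    [0,0,-0.1145],
    [0,0,-0.1145],
  ],
)

```text
time_s: 12.02
tcp_pos: [0.5052, -0.1492, 0.1724]
tool_rot: [-2.902, -1.201, 0.002]
force: [0.6, -0.1, 0.2]
width: 0.0
gripper_force: 0.0
```

apply_moves(
  linear=[
    [-0.018,0.015,0.002],
    [-0.019,0.013,0.002],
    [-0.02,0.01,0.002],
    [-0.022,0.008,0.002],
    [-0.022,0.005,0.002],
    [-0.023,0.003,0.002],
    [0,0,0],
    [0,0,0],
  ],
  delta_rot=[
    [0,0,-0.1145],
    [0,0,-0.1145],
    [0,0,-0.1145],
    [0,0,-0.1145],
    [0,0,-0.1145],
    [0,0,-0.1145],
    [0,0,0],
    [0,0,0],
  ],
  hand=0.5,
)

```text
time_s: 12.68
tcp_pos: [0.4917, -0.287, 0.1602]
tool_rot: [-2.338, -2.096, 0.001]
force: [0.1, 0.6, -0.5]
width: 0.0424
gripper_force: 0.0
```

```bash
python3 - <<'E'
from h import *
np.set_printoptions(precision=4,suppress=True)
s=monitor.sense();print(s['time_s'],s['tcp_pos'],s['width'],yaw_now()[0])
c=cam('wrist'); t=cam('top'); sd=cam('side')
w=tip_of('wrist','empty_center'); print(w)
if w:
    print(at_z(c,w[0]['centre'],.0115))
    for n,cc in(('top',t),('side',sd)):
        q=tip_of(n,'empty_center')
        if q: print(n,q[0],tri((c,w[0]['centre']),(cc,q[0]['centre'])))
for o in outline_of('wrist','empty_center')[:1]:
    ys,xs=np.nonzero(o['region'])
    P=np.array([at_z(c,(x,y),.0115)[:2] for x,y in zip(xs,ys)]); print(o['score'],o['centre'],cv2.minAreaRect(P.astype(np.float32)*1000))
im=c['pixels'].copy()
for p in([.493,-.285,.0115],s['tcp_pos']): cv2.circle(im,tuple(int(v) for v in proj(c,p)),2,(255,0,0),-1)
c['pixels']=im; save(c,'w4.png')
E
```

```text
12.6833 [ 0.4917 -0.287   0.1602] 0.042377896086983384 83.75585918287514
[{'centre': [257.4, 171.9], 'score': 0.74}]
[ 0.492  -0.2848  0.0115]
top {'centre': [396.0, 224.1], 'score': 0.74} (array([ 0.4939, -0.2996, -0.0538]), [np.float64(0.0038026682097723266), np.float64(0.003802668209772422)])
side {'centre': [391.2, 207.8], 'score': 0.46} (array([ 0.491 , -0.2849,  0.016 ]), [np.float64(0.0016825950546730441), np.float64(0.0016825950546730543)])
0.78 [260.6, 175.0] ((491.0938415527344, -284.91461181640625), (103.58802032470703, 28.254812240600586), 84.612060546875)
```

View pics/w4.png

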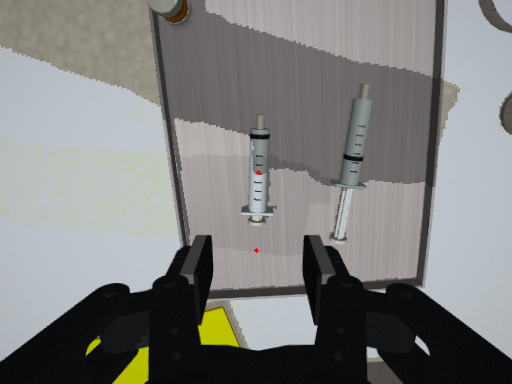

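The empty syringe is at (258,172), straight and centred under the open fingers. Descend and grip.

apply_moves(
  linear=[
    [0.003,0,0.03],
    [0,0,0.04],
    [0,0,0.035],
    [0,0,0.025],
    [0,0,0.015],
    [0,0,0.01],
    [0,0,0],
    [0,0,0],
  ],
  delta_rot=[
    [0,0,0],
    [0,0,0],
    [0,0,0],
    [0,0,0],
    [0,0,0],
    [0,0,0],
    [0,0,0],
    [0,0,0],
  ],
)

```text
time_s: 13.7
tcp_pos: [0.4935, -0.2825, 0.0067]
tool_rot: [2.334, 2.102, 0.0]
force: [1.2, -0.0, 0.0]
width: 0.0428
gripper_force: 0.0
```

apply_moves(
  linear=[
    [0,0,0],
    [0,0,0],
    [0,0,0],
    [0,0,0],
    [0,0,0],
    [0,0,0],
  ],
  delta_rot=[
    [0,0,0],
    [0,0,0],
    [0,0,0],
    [0,0,0],
    [0,0,0],
    [0,0,0],
  ],
  hand=0,
)

```text
time_s: 14.2
tcp_pos: [0.4942, -0.2832, 0.0079]
tool_rot: [2.333, 2.1, 0.001]
force: [-1.1, 1.0, 6.3]
width: 0.0145
gripper_force: 58.3
```

apply_moves(
  linear=[
    [0,0,-0.005],
    [0,0,-0.015],
    [0,0,-0.04],
    [0,0,-0.04],
    [0,0,0],
    [0,0,0],
  ],
  delta_rot=[
    [0,0,0],
    [0,0,0],
    [0,0,0],
    [0,0,0],
    [0,0,0],
    [0,0,0],
  ],
)

```text
time_s: 14.7
tcp_pos: [0.495, -0.2838, 0.1097]
tool_rot: [2.331, 2.097, 0.003]
force: [-0.4, -0.2, -1.5]
width: 0.0144
gripper_force: 58.4
```

```bash
python3 - <<'E'
from h import *
s=monitor.sense();print(s['tcp_pos'],s['width'],s['gripper_force'])
c=cam('wrist'); save(c,'w5.png'); print(tip_of('wrist','empty_center')[:2])
plan([.56,.02,.26],None)
E
```

```text
[ 0.49499393 -0.28379329  0.1096613 ] 0.0144338989426616 58.43527615070343
[{'centre': [254.9, 254.1], 'score': 0.7}]
[0.0342, 0.0039, -0.0171] [0, 0, 0.0]
[0.0342, 0.0039, -0.0171] [0, 0, 0.0]
[0.0342, 0.0039, -0.0171] [0, 0, 0.0]
[0.0342, 0.0039, -0.0171] [0, 0, 0.0]
[0.0342, 0.0039, -0.0171] [0, 0, 0.0]
[0.0342, 0.0039, -0.0171] [0, 0, 0.0]
[0.0342, 0.0039, -0.0171] [0, 0, 0.0]
[0.0342, 0.0039, -0.0171] [0, 0, 0.0]
[0.0342, 0.0039, -0.0171] [0, 0, 0.0]
```

View pics/w5.png

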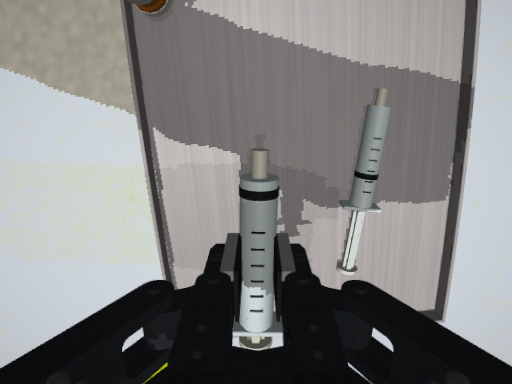

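The syringe is firmly held across the barrel, nozzle up the image at (260,160), and the drawn-up one is undisturbed. Next, lift and carry it to the bin.

apply_moves(
  linear=[
    [0,0,-0.04],
    [0,0,-0.04],
    [0,0,-0.04],
    [0,0,-0.04],
    [0,0,0],
  ],
  delta_rot=[
    [0,0,0],
    [0,0,0],
    [0,0,0],
    [0,0,0],
    [0,0,0],
  ],
)

```text
time_s: 15.22
tcp_pos: [0.4965, -0.284, 0.2731]
tool_rot: [2.328, 2.095, 0.006]
force: [2.0, 0.1, -0.7]
width: 0.0142
gripper_force: 58.5
```

```bash
python3 -c "
from h import *
s=monitor.sense();print(s['tcp_pos'],s['width'])
plan([.6015,.1615,.27],-7.5)"
```

```text
[ 0.49651989 -0.28399369  0.27311479] 0.014242394307720403
[0.0324, 0.0041, 0.0001] [0, 0, np.float64(0.114)]
[0.0327, 0.0004, 0.0001] [0, 0, np.float64(0.114)]
[0.0325, -0.0033, 0.0001] [0, 0, np.float64(0.114)]
[0.0319, -0.007, 0.0001] [0, 0, np.float64(0.114)]
[0.0309, -0.0106, 0.0001] [0, 0, np.float64(0.114)]
[0.0295, -0.014, 0.0001] [0, 0, np.float64(0.114)]
[0.0277, -0.0173, 0.0001] [0, 0, np.float64(0.114)]
[0.0256, -0.0204, 0.0001] [0, 0, np.float64(0.114)]
[0.0231, -0.0231, 0.0001] [0, 0, np.float64(0.114)]
[0.0203, -0.0256, 0.0001] [0, 0, np.float64(0.114)]
[0.0173, -0.0278, 0.0001] [0, 0, np.float64(0.114)]
[0.014, -0.0295, 0.0001] [0, 0, np.float64(0.114)]
[0.0105, -0.0309, 0.0001] [0, 0, np.float64(0.114)]
[0.007, -0.0319, 0.0001] [0, 0, np.float64(0.114)]
```

apply_moves(
  linear=[
    [0.032,0.004,0],
    [0.033,0,0],
    [0.033,-0.003,0],
    [0.032,-0.007,0],
    [0.031,-0.011,0],
    [0.03,-0.014,0],
    [0.028,-0.017,0],
    [0.026,-0.02,0],
  ],
  delta_rot=[
    [0,0,0.114],
    [0,0,0.114],
    [0,0,0.114],
    [0,0,0.114],
    [0,0,0.114],
    [0,0,0.114],
    [0,0,0.114],
    [0,0,0.114],
  ],
)

```text
time_s: 15.88
tcp_pos: [0.5532, -0.0256, 0.2647]
tool_rot: [-3.024, -0.85, 0.004]
force: [0.8, 0.9, -0.4]
width: 0.0144
gripper_force: 58.5
```

apply_moves(
  linear=[
    [0.023,-0.023,0],
    [0.02,-0.026,0],
    [0.017,-0.028,0],
    [0.014,-0.03,0],
    [0.01,-0.031,0],
    [0.007,-0.03,0],
    [0,0,0],
    [0,0,0],
  ],
  delta_rot=[
    [0,0,0.114],
    [0,0,0.114],
    [0,0,0.114],
    [0,0,0.114],
    [0,0,0.114],
    [0,0,0.114],
    [0,0,0],
    [0,0,0],
  ],
)

```text
time_s: 16.55
tcp_pos: [0.5963, 0.1649, 0.2643]
tool_rot: [3.135, -0.197, -0.005]
force: [0.2, 0.1, -0.6]
width: 0.0144
gripper_force: 58.5
```

```bash
python3 - <<'E'
from h import *
s=monitor.sense();print(s['tcp_pos'],s['width'],yaw_now()[0])
c=cam('side'); save(c,'s6.png'); w=cam('wrist')
o=np.hstack([c['pixels'][100:300,120:400],w['pixels'][::2,::2][:192].repeat(1,0)[:,:]] if 0 else [cv2.resize(c['pixels'][110:290,120:360],(480,360)),cv2.resize(w['pixels'],(320,360))])
cv2.imwrite('pics/c6.png',o[:,:,::-1])
plan([.6015,.1615,.17])
E
```

```text
[0.59625681 0.16490365 0.26433505] 0.014437930099994839 -7.1792405092776725
[0.0016, -0.0004, 0.0316] [0, 0, 0.0]
[0.0016, -0.0004, 0.0316] [0, 0, 0.0]
[0.0016, -0.0004, 0.0316] [0, 0, 0.0]
```

View pics/c6.png

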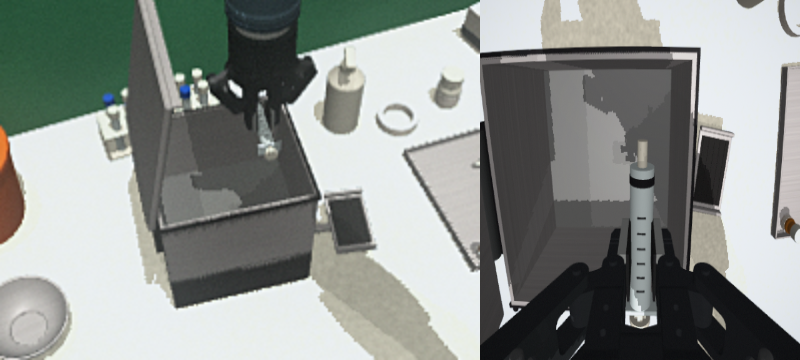

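The syringe hangs over the front half of the mouth, clear of walls and lid. Lower it and release.

apply_moves(
  linear=[
    [0.002,0,0.03],
    [0.002,0,0.035],
    [0.001,0,0.025],
    [0,0,0.005],
    [0,0,0],
  ],
  delta_rot=[
    [0,0,0],
    [0,0,0],
    [0,0,0],
    [0,0,0],
    [0,0,0],
  ],
)

```text
time_s: 17.07
tcp_pos: [0.601, 0.1596, 0.1693]
tool_rot: [3.132, -0.207, -0.007]
force: [0.5, -1.0, -0.3]
width: 0.0149
gripper_force: 58.5
```

apply_moves(
  linear=[
    [0,0,0],
    [0,0,0],
    [0,0,0],
    [0,0,0],
  ],
  delta_rot=[
    [0,0,0],
    [0,0,0],
    [0,0,0],
    [0,0,0],
  ],
  hand=0.4,
)

```text
time_s: 17.4
tcp_pos: [0.6032, 0.1621, 0.1729]
tool_rot: [-3.134, 0.204, -0.004]
force: [1.0, 0.5, -0.0]
width: 0.0342
gripper_force: 0.0
```

apply_moves(
  linear=[
    [0,0,-0.03],
    [0,0,-0.04],
    [0,0,-0.03],
    [0,0,0],
    [0,0,0],
  ],
  delta_rot=[
    [0,0,0],
    [0,0,0],
    [0,0,0],
    [0,0,0],
    [0,0,0],
  ],
)

```text
time_s: 17.82
tcp_pos: [0.6037, 0.1624, 0.2742]
tool_rot: [-3.133, 0.204, -0.008]
force: [-0.5, 0.1, -0.4]
width: 0.0341
gripper_force: 0.0
```

```bash
python3 - <<'E'
from h import *
s=monitor.sense();print(s['tcp_pos'],s['width'],s['force'],yaw_now()[0])
c=cam('side'); w=cam('wrist')
for n,cc in(('wrist',w),('side',c)):
    for q in('empty_center','lid','tread'):
        t=tip_of(n,q); print(n,q,t[:2])
q=tip_of('wrist','empty_center')
if q: print(at_z(w,q[0]['centre'],.095))
save(w,'w7.png')
# tread press point on return: caught tread centre +.032 ey, right side
ex=np.array([.1305,.991]);ey=np.array([-.991,.1305]); t0=np.array([.585,.037])
print(t0-.008*ex+(.032-.022)*ey)
E
```

```text
[0.60371434 0.16243445 0.27423758] 0.03406581675221135 [-0.47631785  0.11804128 -0.40810494] -7.458531902847502
wrist empty_center [{'centre': [257.6, 166.8], 'score': 0.67}]
wrist lid [{'centre': [18.0, 214.1], 'score': 0.98}]
wrist tread [{'centre': [365.9, 185.5], 'score': 0.64}]
side empty_center [{'centre': [250.1, 209.5], 'score': 0.43}]
side lid [{'centre': [188.5, 194.5], 'score': 0.92}, {'centre': [138.3, 271.5], 'score': 0.75}]
side tread [{'centre': [170.7, 312.6], 'score': 0.67}, {'centre': [295.8, 216.5], 'score': 0.63}]
[0.6032338  0.16157349 0.095     ]
[0.574046 0.030377]
```

apply_moves(
  linear=[
    [0,0.035,0],
    [-0.003,0.035,0],
    [-0.003,0.035,0],
    [-0.004,0.034,0],
    [0,0,0.02],
    [0,0,0.035],
    [0,0,0.04],
    [0,0,0.04],
  ],
  delta_rot=[
    [0,0,0],
    [0,0,0],
    [0,0,0],
    [0,0,0],
    [0,0,0],
    [0,0,0],
    [0,0,0],
    [0,0,0],
  ],
  hand=0,
)

```text
time_s: 18.93
tcp_pos: [0.5749, 0.0251, 0.1355]
tool_rot: [-3.134, 0.205, -0.003]
force: [0.6, -0.5, 0.2]
width: -0.0004
gripper_force: 0.0
```

apply_moves(
  linear=[
    [0,0,0.02],
    [0,0,0],
    [0,0,0],
  ],
  delta_rot=[
    [0,0,0],
    [0,0,0],
    [0,0,0],
  ],
)

```text
time_s: 19.18
tcp_pos: [0.5739, 0.0254, 0.1157]
tool_rot: [3.135, -0.204, -0.003]
force: [0.1, 0.6, 0.7]
width: 0.0001
gripper_force: 0.0
```

```bash
python3 - <<'E'
from h import *
np.set_printoptions(precision=4,suppress=True)
s=monitor.sense();w=cam('wrist')
ex=np.array([.1305,.991]);ey=np.array([-.991,.1305]); t0=np.array([.585,.037])
p=s['tcp_pos'][:2]-t0; print(s['tcp_pos'],p@ex,p@ey)
q=tip_of('wrist','tread'); print(q)
if q: p=at_z(w,q[0]['centre'],.046)[:2]-t0; print(p@ex,p@ey)
save(w,'w8.png')
E
```

```text
[0.5739 0.0254 0.1157] -0.012970591650186882 0.009529244988904475
[{'centre': [246.8, 231.7], 'score': 0.97}]
-0.005824456957266083 0.03119680382772943
```

View pics/w8.png

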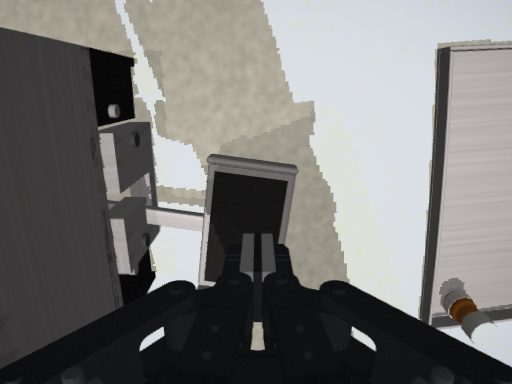

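The tread is still caught aside, centred at about (250,232), with the far (right) lip at row 165. The fingers are above its right part. Press down.

apply_moves(
  linear=[
    [0,0,0.025],
    [0,0,0.02],
    [0,0,0.01],
    [0,0,0.005],
    [0,0,0.004],
    [0,0,0.003],
    [0,0,0],
  ],
  delta_rot=[
    [0,0,0],
    [0,0,0],
    [0,0,0],
    [0,0,0],
    [0,0,0],
    [0,0,0],
    [0,0,0],
  ],
)

```text
time_s: 19.87
tcp_pos: [0.5749, 0.0254, 0.0498]
tool_rot: [-3.135, 0.204, -0.002]
force: [-0.7, -0.3, -0.2]
width: -0.0001
gripper_force: 0.0
```

apply_moves(
  linear=[
    [0,0,0.003],
    [0,0,0.003],
    [0,0,0.003],
    [0,0,0.002],
    [0,0,0],
  ],
  delta_rot=[
    [0,0,0],
    [0,0,0],
    [0,0,0],
    [0,0,0],
    [0,0,0],
  ],
)

```text
time_s: 20.28
tcp_pos: [0.5746, 0.0252, 0.0383]
tool_rot: [3.135, -0.205, 0.001]
force: [1.9, -1.2, 3.2]
width: -0.0001
gripper_force: 2.2
```

apply_moves(
  linear=[
    [0,0,0.002],
    [0,0,0.002],
    [0,0,0],
  ],
  delta_rot=[
    [0,0,0],
    [0,0,0],
    [0,0,0],
  ],
)

```text
time_s: 20.53
tcp_pos: [0.5742, 0.0251, 0.0341]
tool_rot: [3.135, -0.205, -0.001]
force: [0.4, -1.4, 4.1]
width: -0.0
gripper_force: 2.2
```

apply_moves(
  linear=[
    [0,0,0.002],
    [0,0,0],
  ],
  delta_rot=[
    [0,0,0],
    [0,0,0],
  ],
)

```text
time_s: 20.7
tcp_pos: [0.5746, 0.025, 0.0323]
tool_rot: [3.135, -0.205, 0.001]
force: [0.3, -2.5, 4.4]
width: 0.0001
gripper_force: 2.1
```

apply_moves(
  linear=[
    [0,0,0.001],
    [0,0,0],
  ],
  delta_rot=[
    [0,0,0],
    [0,0,0],
  ],
)

```text
time_s: 20.87
tcp_pos: [0.5747, 0.025, 0.0321]
tool_rot: [3.134, -0.205, 0.001]
force: [-1.9, -1.9, 10.4]
width: -0.0
gripper_force: 5.4
```

apply_moves(
  linear=[
    [0.003,0,0],
    [0.003,0,0],
    [0.003,0,0],
    [0.003,0,0],
    [0,0,0],
  ],
  delta_rot=[
    [0,0,0],
    [0,0,0],
    [0,0,0],
    [0,0,0],
    [0,0,0],
  ],
)

```text
time_s: 21.28
tcp_pos: [0.5819, 0.024, 0.0319]
tool_rot: [3.133, -0.203, -0.014]
force: [-14.7, -1.2, 23.3]
width: -0.0001
gripper_force: 11.7
```

apply_moves(
  linear=[
    [0.003,0,0],
    [0.003,0,0],
    [0.003,0,0],
    [0.003,0,0],
    [0,0,0],
  ],
  delta_rot=[
    [0,0,0],
    [0,0,0],
    [0,0,0],
    [0,0,0],
    [0,0,0],
  ],
)

```text
time_s: 21.7
tcp_pos: [0.5942, 0.0229, 0.0321]
tool_rot: [3.134, -0.203, -0.013]
force: [-14.6, -0.0, 25.2]
width: 0.0001
gripper_force: 12.3
```

```bash
cat > tr.py <<'E'
from h import *
np.set_printoptions(precision=4,suppress=True)
s=monitor.sense();w=cam('wrist')
ex=np.array([.1305,.991]);ey=np.array([-.991,.1305]); t0=np.array([.585,.037])
p=s['tcp_pos'][:2]-t0; print(s['tcp_pos'],s['force'],p@ex,p@ey)
q=tip_of('wrist','tread')
if q: p=at_z(w,q[0]['centre'],.033)[:2]-t0; print(q,p@ex,p@ey)
save(w,'w9_%d.png'%(s['time_s']*100))
E
python3 tr.py
```

```text
[0.5942 0.0229 0.0321] [-14.5914  -0.0321  25.2495] -0.012759397273438161 -0.010949413061881585
```

apply_moves(
  linear=[
    [0,0,-0.001],
    [0,0,0],
  ],
  delta_rot=[
    [0,0,0],
    [0,0,0],
  ],
)

```text
time_s: 21.97
tcp_pos: [0.5977, 0.0226, 0.0327]
tool_rot: [-3.135, 0.204, 0.001]
force: [-1.3, -0.4, 3.5]
width: -0.0
gripper_force: 1.9
```

```bash
python3 tr.py; python3 - <<'E'
from h import *
w=cam('wrist'); t0=np.array([.585,.037]);ex=np.array([.1305,.991]);ey=np.array([-.991,.1305])
for q in('tread','pedal'):
  for x in outline_of('wrist',q)[:1]:
    ys,xs=np.nonzero(x['region']); print(q,x['score'],x['centre'],xs.min(),xs.max(),ys.min(),ys.max())
    for col in (230,260,290):
        r=ys[xs==col]
        if len(r): p=at_z(w,(col,r.min()),.042)[:2]-t0; print(col,r.min(),p@ex,p@ey)
E
```

```text
[0.5977 0.0226 0.0327] [-1.2755 -0.3834  3.4501] -0.012626356217438489 -0.014510046562372423
tread 0.9 [218.9, 237.5] 74 314 197 349
230 198 -0.0010349860621966514 -0.0443838564376943
260 200 -0.013804506177765942 -0.043524715359207634
290 201 -0.02661069383060354 -0.043107394526032405
pedal 0.55 [216.2, 240.6] 74 314 197 350
230 199 -0.0010253697628786196 -0.043935413874198526
260 200 -0.013804506177765942 -0.043524715359207634
290 201 -0.02661069383060354 -0.043107394526032405
```

apply_moves(
  linear=[
    [0.002,0,0.0004],
    [0.002,0,0],
    [0.002,0,0],
    [0,0,0],
  ],
  delta_rot=[
    [0,0,0],
    [0,0,0],
    [0,0,0],
    [0,0,0],
  ],
)

```text
time_s: 22.55
tcp_pos: [0.6004, 0.0225, 0.0323]
tool_rot: [3.135, -0.203, -0.012]
force: [-11.4, 0.3, 19.4]
width: 0.0001
gripper_force: 10.0
```

```bash
cat > lip.py <<'E'
from h import *
np.set_printoptions(precision=4,suppress=True)
w=cam('wrist'); t0=np.array([.585,.037]);ex=np.array([.1305,.991]);ey=np.array([-.991,.1305])
s=monitor.sense(); p=s['tcp_pos'][:2]-t0; print(s['tcp_pos'],s['force'],p@ex,p@ey)
for x in outline_of('wrist','tread')[:1]:
    ys,xs=np.nonzero(x['region']); E=[]
    for col in range(225,296,5):
        r=ys[xs==col]
        if len(r): p=at_z(w,(col,r.min()),.042)[:2]-t0; E.append([p@ex,p@ey])
    E=np.array(E); k=np.polyfit(E[:,0],E[:,1],1); print('lip slope',k[0],'at 0',k[1],len(E))
save(w,'l_%d.png'%(s['time_s']*100))
E
python3 lip.py
```

```text
[0.6007 0.0224 0.0323] [-11.067    1.3582  18.7621] -0.01240136007303516 -0.01749866807244247
lip slope -0.041557147539609686 at 0 -0.04634062142816011 15
```

```bash
python3 - <<'E'
from h import *
np.set_printoptions(precision=4,suppress=True)
c=eyes.read_camera('wrist'); He=np.array(c['hand_eye']); t0=np.array([.585,.037]);ex=np.array([.1305,.991]);ey=np.array([-.991,.1305])
def edge(fn,tcp,rv,z,cols,rows):
    g=cv2.imread('pics/'+fn).astype(float).mean(2)
    T=np.eye(4);T[:3,:3]=R.from_rotvec(rv).as_matrix();T[:3,3]=tcp;T=T@He
    c['P'],c['M']=T[:3,3],T[:3,:3];E=[]
    for col in cols:
        d=np.diff(g[rows[0]:rows[1],col]); r=rows[0]+np.argmin(d)   # bright bench -> darker lip; also first dark drop
        p=at_z(c,(col,r),z)[:2]-t0; E.append([p@ex,p@ey,r])
    E=np.array(E);k=np.polyfit(E[:,0],E[:,1],1);print(fn,k,E[:,2])
edge('w1.png',[.5608,.0426,.2031],[-3.134,.209,0],.089,range(228,292,6),(80,97))
edge('w2.png',[.5368,.0373,.0332],[-3.13,.212,-.013],.042,range(200,325,10),(74,100))
import glob
f=sorted(glob.glob('pics/l_*'))[-1][5:]; s=monitor.sense()
edge(f,s['tcp_pos'],s['tool_rot'],.042,range(225,296,6),(180,215))
print(s['tcp_pos'],s['force'])
E
```

```text
w1.png [-0.0373 -0.0509] [87. 87. 87. 87. 87. 87. 87. 87. 87. 87. 92.]
w2.png [-0.0895 -0.0291] [78. 79. 80. 80. 82. 83. 83. 84. 85. 86. 87. 88. 89.]
l_2260.png [-0.0382 -0.0471] [198. 198. 199. 199. 199. 199. 200. 200. 200. 200. 200. 201.]
[0.6007 0.0224 0.0323] [-12.1763   0.35    20.4919]
```

apply_moves(
  linear=[
    [0,0,-0.0007],
    [0.002,0,0],
    [0.002,0,0],
    [0,0,0],
  ],
  delta_rot=[
    [0,0,0],
    [0,0,0],
    [0,0,0],
    [0,0,0],
  ],
)

```text
time_s: 23.03
tcp_pos: [0.6084, 0.022, 0.0327]
tool_rot: [-3.134, 0.203, 0.0]
force: [-1.8, 2.0, 6.2]
width: -0.0001
gripper_force: 3.2
```

```bash
python3 lip.py
```

```text
[0.6084 0.022  0.0327] [-1.3999  1.7641  6.2398] -0.011828339082341155 -0.025157067569058902
lip slope 0.010137196065568174 at 0 -0.05294168727510984 15
```

apply_moves(
  linear=[
    [0,0,-0.002],
    [0,0,-0.002],
    [0,0,-0.002],
    [0,0,-0.002],
    [0,0,0],
  ],
  delta_rot=[
    [0,0,0],
    [0,0,0],
    [0,0,0],
    [0,0,0],
    [0,0,0],
  ],
)

```text
time_s: 23.55
tcp_pos: [0.609, 0.0219, 0.0415]
tool_rot: [-3.134, 0.203, -0.003]
force: [0.1, 3.3, 6.3]
width: -0.0001
gripper_force: 3.0
```

```bash
sed -i 's/\.042)/s["tcp_pos"][2]+.008)/' lip.py; python3 lip.py
```

```text
[0.6089 0.022  0.0413] [-0.4207  4.4019  4.4717] -0.011780581231034076 -0.025637599040956943
lip slope -0.016859085340913717 at 0 -0.053758640740235814 15
```

apply_moves(
  linear=[
    [0,0,-0.002],
    [0,0,-0.002],
    [0,0,-0.002],
    [0,0,-0.002],
    [0,0,0],
  ],
  delta_rot=[
    [0,0,0],
    [0,0,0],
    [0,0,0],
    [0,0,0],
    [0,0,0],
  ],
)

```text
time_s: 24.07
tcp_pos: [0.6089, 0.0218, 0.0496]
tool_rot: [-3.134, 0.204, -0.003]
force: [-0.0, 4.8, 6.8]
width: -0.0001
gripper_force: 3.5
```

apply_moves(
  linear=[
    [0,0,-0.002],
    [0,0,-0.002],
    [0,0,-0.002],
    [0,0,-0.002],
    [0,0,0],
  ],
  delta_rot=[
    [0,0,0],
    [0,0,0],
    [0,0,0],
    [0,0,0],
    [0,0,0],
  ],
)

```text
time_s: 24.48
tcp_pos: [0.6091, 0.0223, 0.0578]
tool_rot: [-3.133, 0.203, -0.003]
force: [-0.3, 5.5, 7.3]
width: 0.0002
gripper_force: 4.0
```

Rising freely in the slot with the spring pushing back; ease the rest up more slowly.

apply_moves(
  linear=[
    [0,0,-0.0015],
    [0,0,-0.0015],
    [0,0,-0.0015],
    [0,0,-0.0015],
    [0,0,-0.0015],
    [0,0,-0.0015],
    [0,0,-0.0015],
    [0,0,-0.0015],
  ],
  delta_rot=[
    [0,0,0],
    [0,0,0],
    [0,0,0],
    [0,0,0],
    [0,0,0],
    [0,0,0],
    [0,0,0],
    [0,0,0],
  ],
)

```text
time_s: 25.15
tcp_pos: [0.6089, 0.0231, 0.0695]
tool_rot: [-3.133, 0.202, -0.003]
force: [0.1, 7.9, 7.3]
width: 0.0002
gripper_force: 4.1
```

apply_moves(
  linear=[
    [0,0,-0.0015],
    [0,0,-0.0015],
    [0,0,-0.0015],
    [0,0,-0.0015],
    [0,0,-0.0015],
    [0,0,-0.0015],
    [0,0,0],
  ],
  delta_rot=[
    [0,0,0],
    [0,0,0],
    [0,0,0],
    [0,0,0],
    [0,0,0],
    [0,0,0],
    [0,0,0],
  ],
)

```text
time_s: 25.73
tcp_pos: [0.6093, 0.0235, 0.0789]
tool_rot: [-3.132, 0.202, -0.004]
force: [0.2, 8.0, 7.9]
width: -0.0003
gripper_force: 4.4
```

apply_moves(
  linear=[
    [0,0,-0.001],
    [0,0,-0.001],
    [0,0,-0.001],
    [0,0,-0.001],
    [0,0,-0.001],
    [0,0,-0.001],
    [0,0,0],
  ],
  delta_rot=[
    [0,0,0],
    [0,0,0],
    [0,0,0],
    [0,0,0],
    [0,0,0],
    [0,0,0],
    [0,0,0],
  ],
)

```text
time_s: 26.32
tcp_pos: [0.6091, 0.0235, 0.0848]
tool_rot: [-3.132, 0.202, -0.003]
force: [0.2, 6.9, 6.9]
width: -0.0003
gripper_force: 4.3
```

apply_moves(
  linear=[
    [0,0,-0.001],
    [0,0,-0.001],
    [0,0,-0.001],
    [0,0,-0.001],
    [0,0,0],
  ],
  delta_rot=[
    [0,0,0],
    [0,0,0],
    [0,0,0],
    [0,0,0],
    [0,0,0],
  ],
)

```text
time_s: 26.73
tcp_pos: [0.6076, 0.0195, 0.0873]
tool_rot: [3.133, -0.206, -0.002]
force: [0.5, 1.9, 2.5]
width: 0.0003
gripper_force: 1.4
```

apply_moves(
  linear=[
    [0,0,-0.001],
    [0,0,-0.001],
    [0,0,-0.001],
    [0,0,-0.001],
    [0,0,-0.001],
    [0,0,0],
  ],
  delta_rot=[
    [0,0,0],
    [0,0,0],
    [0,0,0],
    [0,0,0],
    [0,0,0],
    [0,0,0],
  ],
)

```text
time_s: 27.23
tcp_pos: [0.6082, 0.0208, 0.0927]
tool_rot: [3.135, -0.204, 0.0]
force: [-0.3, 0.1, 0.0]
width: 0.0002
gripper_force: 0.0
```

apply_moves(
  linear=[
    [0,0,-0.02],
    [0,0,-0.04],
    [0,0.02,-0.04],
    [0,0.03,-0.02],
    [0,0,0],
    [0,0,0],
  ],
  delta_rot=[
    [0,0,0],
    [0,0,0],
    [0,0,0],
    [0,0,0],
    [0,0,0],
    [0,0,0],
  ],
)

```text
time_s: 27.73
tcp_pos: [0.6025, -0.03, 0.2114]
tool_rot: [3.133, -0.21, 0.005]
force: [-0.0, 0.5, -1.0]
width: -0.0002
gripper_force: 0.0
```

```bash
python3 - <<'E'
from h import *
s=monitor.sense();print(s['time_s'],s['tcp_pos'],s['force'])
c=cam('side'); t=cam('top'); w=cam('wrist')
ex=np.array([.1305,.991]);ey=np.array([-.991,.1305]); t0=np.array([.585,.037])
q=tip_of('wrist','tread')
if q: p=at_z(w,q[0]['centre'],.082)[:2]-t0; print(q,p@ex,p@ey)
for n in('side','top'):
    for o in outline_of(n,'lid')[:1]: print(n,o['score'],o['centre'],o['region'].sum())
o=np.hstack([cv2.resize(c['pixels'][110:290,120:360],(400,300)),cv2.resize(w['pixels'],(400,300))])
cv2.imwrite('pics/end.png',o[:,:,::-1])
E
```

```text
27.7333 [ 0.60247108 -0.02995645  0.21140883] [-0.0376538   0.46138697 -1.00595569]
side 0.65 [230.2, 188.4] 4972
top 0.75 [225.9, 182.2] 6820
```

View pics/end.png

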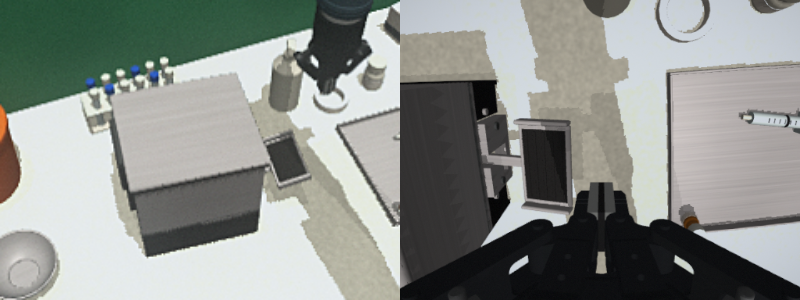

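The lid is shut (same outline as at the start), the tread is straight and up, and the hand is clear of everything.

```bash
python3 -c "
from h import *
print(sign_off())"
```

```text
the job is handed in; nothing more can be done
None
```

I handed the job in at about 28 s: the empty syringe is in the bin, the pedal is out of its catch and fully up, the lid came down slowly and is shut, and the last pictures show nothing disturbed; no verdict came back.

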